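Take up the slack on the label dispenser's rod

TASK

The label rolls on the dispenser's rod have slack beside them. Hang saddle spacers over the rod, between the rolls and the spring hub, until sliding the hub up to them presses the whole stack tight against the rolls before the hub comes to the end of its travel; add another if it does not. Finish holding the hub in the gripper, pressed so that its spring is about half squeezed, and keep holding it there (so that a colleague can do up the locking screw); leave the vials and the bottle beside the work where they stand.

Things in the scene. Friction and masses are not known exactly. Their poses are not given: they have to be found in the camera images.
- dispenser: label dispenser, fixed: grey base 110 x 302 mm, a 115 mm high aluminium plate at each end, and between them a level steel rod, 12 mm thick, along its y axis, its axis 90 mm above the worktop. Origin on the worktop under the rod's middle; x away from the robot, y along the rod from the hub towards the rolls, z up. Tear bar 33 mm high along the front (x = -50 mm)
- rolls: two white label rolls on the rod, the nearer to the hub 76 mm in diameter, held by a steel collar behind: they cannot move along the rod. Origin on the rod's axis in the flat roll face that looks at the hub; axes as the dispenser's. From the disc face, hub at 0, to this face it is 70 to 98 mm
- hub (a joint): how far the hub has slid along the rod towards the rolls (m): 0 at the outer end to 0.055 at the end of its travel; slides with about 1.5 N of friction
- hub_grip (a point): centre of the hub's black knurled barrel, on the rod's axis: a cylinder along the rod, 34 mm in diameter and 40 mm long; pinch it from above across the rod. Axes as the dispenser's
- disc (a joint): how far the disc has been pressed back towards the hub's barrel against its spring (m): 0 relaxed (14 mm of steel neck to be seen between disc and barrel) to 0.014 bottomed; about 0.9 N at 0, then 0.9 N more for each mm
- disc_face (a point): centre of the flat face, looking at the rolls, of the hub's grey pressure disc (44 mm in diameter, 6 mm thick), on the rod's axis; 40 mm from hub_grip when the spring is relaxed. Axes as the dispenser's
- spacer1: grey plastic saddle spacer, an upside-down U with a tab on top, on its legs: 46 wide (x), 18 thick (y), 88 mm high. Origin centred under the feet. Slot 16 mm wide (x), along y, open at the foot, ends 51 mm up. Shoulders 60 mm up; tab above them to 88 mm, 24 mm (x) by 18 mm: pinch across the 24 mm. Hung, its origin is 45 mm below the rod's axis; free to swing about it. 40 g
- spacer2: grey plastic saddle spacer, an upside-down U with a tab on top, on its legs: 46 wide (x), 18 thick (y), 88 mm high. Origin centred under the feet. Slot 16 mm wide (x), along y, open at the foot, ends 51 mm up. Shoulders 60 mm up; tab above them to 88 mm, 24 mm (x) by 18 mm: pinch across the 24 mm. Hung, its origin is 45 mm below the rod's axis; free to swing about it. 40 g
- spacer3: grey plastic saddle spacer, an upside-down U with a tab on top, on its legs: 46 wide (x), 18 thick (y), 88 mm high. Origin centred under the feet. Slot 16 mm wide (x), along y, open at the foot, ends 51 mm up. Shoulders 60 mm up; tab above them to 88 mm, 24 mm (x) by 18 mm: pinch across the 24 mm. Hung, its origin is 45 mm below the rod's axis; free to swing about it. 40 g
- spacer4: grey plastic saddle spacer, an upside-down U with a tab on top, on its legs: 46 wide (x), 18 thick (y), 88 mm high. Origin centred under the feet. Slot 16 mm wide (x), along y, open at the foot, ends 51 mm up. Shoulders 60 mm up; tab above them to 88 mm, 24 mm (x) by 18 mm: pinch across the 24 mm. Hung, its origin is 45 mm below the rod's axis; free to swing about it. 40 g
- vial_orange: an orange pharmacy vial with white cap, 47 mm wide, 74 mm high, bystander; origin under its centre
- vial_amber: an amber pharmacy vial with white cap, 44 mm wide, 66 mm high, bystander; origin under its centre
- stock_bottle: a white stock bottle, 53 mm wide, 85 mm high, bystander; origin under its centre

How it is judged:
By the outcome, as a careful person would: the job done as asked, in the order asked, and still so for the second after the job is handed in, while the arm keeps its last pose, push and grip.
It also fails if it takes over 67 s, if anything falls off the work surface, if the arm or the gripper's body presses on something with over 40 N, if the wrist force passes 120 N, or if a joint passes its speed limit or range.

ROBOT

A 6-joint arm with a two-finger parallel gripper is mounted at the origin on a cart in front of the work surface, level with it; the furniture and walls round the work are solid. World frame = base frame: x ahead of the robot, y to its left, z up, the work surface at z = 0. Lengths are in m, angles in rad, forces in N, time in s.
With the tool pointing down it reaches from about 0.35 to 1 m from the base axis. Payload 7.1 kg.
Tool frame: the origin (TCP) lies on the mounting face of the last link; the fingertips stand 173 mm ahead of it and the grasp point (between the pads) lies 155 mm ahead of it; z points along the fingers, y is the line along which they close (so a half turn about z gives the same grasp; the last joint's range is limited). The gripper opens to 85 mm and grips with 20 to 120 N. Pads are 22 mm wide; open, the fingers measure 114 mm over their backs; the gripper's body (76 mm by 85 mm) begins 54 mm behind the grasp point. The pads swing forward as they close: fully open they stand 13 mm farther back than shut.
Start: joints at [-1.359, 0.423, 1.63, -0, 1.089, -0.019], TCP at [0.143, -0.608, 0.405] pointing down, gripper open.
Joint ranges: [-3, 3], [-0.9, 2.11], [0.09, 2.58], [-1.31, 4.45], [0.11, 2.69], [-2.54, 2.54]. Speed limits (rad/s): [2.39, 2.39, 3.01, 3.14, 3.14, 3.14].

INTERFACE

Orientations are given as a rotation vector (axis times angle).
In Python, from rig import observe, camera, camera_model, close_job gives the robot as it stands.
- The arm moves only by the tool arm_command, never from a script. Its argument "increments" is a list that holds one entry, the list of rows, each a list of 7 numbers: the shift along the tool's x, y, z in cm, then the turn, a rotation vector about the tool's x, y, z in rad, then the finger opening in cm, from 0 to 8.54. In form: [[[x, y, z, ax, ay, az, fingers], ...]]. A call has 1 to 5 rows; each row is the pose to reach, as a shift and turn from the pose commanded when the call began, along the tool's axes at that moment; what a row does not reach only later rows make up. A row lasts 1/12 s, in which the tool goes at most 41.7 mm and 7.16 degrees, less where a joint would pass 70% of its speed; a pose out of reach is approached as far as the arm can. A call with a gripper value outside its range is refused whole. The fingers move at their own pace and stop on an object; "squeeze" is the grip in N (left out, the last holds). Time passes only in rows, so rows that repeat a pose let the fingers close. It gives the time, the measured TCP pose, the force, the opening and the grip force at its end, in the units of the state.
- observe(): the state, without advancing time (a new reading comes with each control period).
- camera(name): name is "scene" or "top"; returns the picture (400x640x3 uint8, red, green, blue); there is no depth.
- camera_model(name): a dict with "fx", "fy", "cx", "cy" (pixels), "k1" (the pictures are not rectified: a ray, as slopes to the right and down, at radius r is drawn at 1 + k1 r^2 times it, then the intrinsics apply), "rvec" (rotation vector, rad) and "tvec" (3), from world to camera coordinates, as OpenCV has them. Camera axes: x right, y down, z forward; pixel columns grow to the right and rows downward; lengths in m; the calibration is good to about 2 mm. A picture is of the moment at which its call begins. camera_model takes no time and is no camera call.
- close_job(): hands the job in; it is judged then, once.
The state is a dict: "clock": time; "joints": joint angles; "qvel": joint speeds; "effort": joint torques, N m; "position": TCP position; "tool_rot": TCP orientation; "wrist_force": force on the tool from outside, world axes, zero at the start; "torque": the same for the moment, N m; "grip_width": finger opening in m; "finger_force": force on a finger pad.
Only numpy, scipy, OpenCV 4.12 (cv2) and the standard library are available. Lean on these libraries where they do the work, as an engineer would, in place of code of your own. Each camera call takes 0.05 s, during which the arm holds its last target. There are 200 camera calls.

## Working session

There is one attempt and no reset: what is moved stays moved. The work goes in short steps, Python scripts to look and compute and a tool call to move; the robot and the scene stay as the last step left them, time stands still between calls to the robot, and variables do not carry over. Pictures are saved under pics/ and viewed, at most 10 in all, crops included, and the job is handed in when it is done.

Besides the shell and the picture viewer there is one more tool, called after "Request:" by a JSON object that holds its "method" and its "body". arm_command: Moves the arm, as the interface text tells. Its arguments: {"type":"object","properties":{"increments":{"type":"array"},"squeeze":{"type":"number"}},"required":["increments"]}

```bash
ls; mkdir -p pics; python3 - <<'E'
from rig import *
import cv2
print(observe())
for n in("scene","top"):
    print(camera_model(n)); cv2.imwrite(f"pics/{n}0.png",camera(n)[...,::-1])
E
```

```text
pics
{'clock': 0.0, 'joints': array([-1.35900684e+00,  4.23867548e-01,  1.63069552e+00, -7.77928867e-06,
        1.08858865e+00, -1.89940958e-02]), 'qvel': array([ 3.87818155e-05, -1.91646128e-03,  6.07447134e-04, -1.34402657e-03,
       -1.91206723e-03,  8.30511627e-04]), 'effort': array([-2.28985218e-04, -5.57379985e+01, -2.81741595e+01, -2.12465011e-04,
        7.32156055e-03,  2.00914911e-06]), 'position': array([ 0.14293206, -0.60815121,  0.40392663]), 'tool_rot': array([-3.11915877e+00, -3.61537084e-01,  2.46359920e-04]), 'wrist_force': array([ 0.13986531,  0.6996957 , -0.77243871]), 'torque': array([-0.0152831 , -0.02309023,  0.00310734]), 'finger_force': 0.0, 'grip_width': 0.08546365781408874}
{'fx': 471.4571374982891, 'fy': 471.4571374982891, 'cx': 309.9714120983458, 'cy': 195.84549161865627, 'k1': -0.05201729457302428, 'rvec': array([ 0.82512366, -2.24451606,  1.36923179]), 'tvec': array([0.37317039, 0.25010819, 0.75782608])}
{'fx': 470.53693433360564, 'fy': 470.53693433360564, 'cx': 319.96507529945376, 'cy': 201.75755291746816, 'k1': -0.08973191792710918, 'rvec': array([ 2.12243844, -2.18672184,  0.12268412]), 'tvec': array([-0.01203296,  0.55019302,  1.22537314])}
```

View pics/scene0.png

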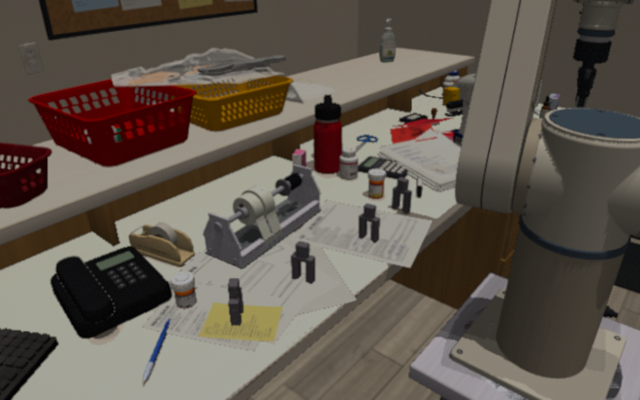

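View pics/top0.png

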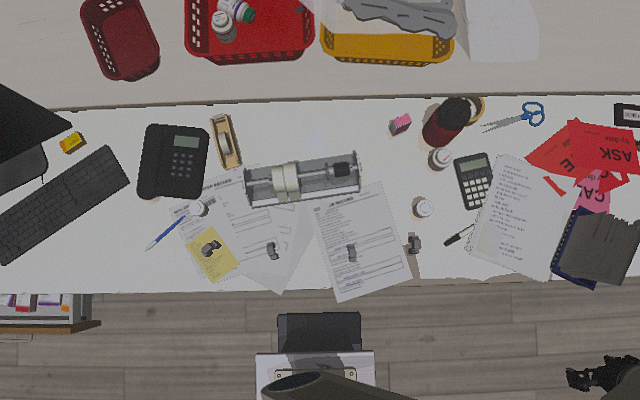

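The scene view shows the dispenser (205–320, 170–260) and spacers at about (236,302), (303,262), (369,222) and (401,194). In the top view the spacers are at (210,248), (272,250), (351,250) and (414,244), the rod runs from (245,183) to (360,172), and the hub is at about (340,170). I'll zoom both views.

```bash
cat > h.py <<'E'
import numpy as np,cv2
from rig import *
def rays(n,px):
    m=camera_model(n);R=cv2.Rodrigues(np.array(m['rvec']))[0];t=np.array(m['tvec'])
    px=np.atleast_2d(np.asarray(px,float))
    K=np.array([[m['fx'],0,m['cx']],[0,m['fy'],m['cy']],[0,0,1]])
    u=cv2.undistortPoints(px[:,None],K,np.array([m['k1'],0,0,0.]))[:,0]
    return -R.T@t,np.c_[u,np.ones(len(u))]@R
def plane(n,px,z):
    c,d=rays(n,px);return c+d*((z-c[2])/d[:,2])[:,None]
def proj(n,P):
    m=camera_model(n);K=np.array([[m['fx'],0,m['cx']],[0,m['fy'],m['cy']],[0,0,1]])
    return cv2.projectPoints(np.atleast_2d(np.asarray(P,float)),np.array(m['rvec']),np.array(m['tvec']),K,np.array([m['k1'],0,0,0.]))[0][:,0]
def tri(ps,pt):
    A=[];b=[]
    for n,p in(("scene",ps),("top",pt)):
        c,d=rays(n,p);d=d[0]/np.linalg.norm(d[0]);M=np.eye(3)-np.outer(d,d);A.append(M);b.append(M@c)
    x,res,_,_=np.linalg.lstsq(np.vstack(A),np.hstack(b),rcond=None);return x,res**.5
def crop(n,x0,y0,x1,y1,s,name):
    im=camera(n)[y0:y1,x0:x1,::-1];cv2.imwrite(name,cv2.resize(im,None,fx=s,fy=s,interpolation=cv2.INTER_CUBIC))
E
python3 - <<'E'
from h import *
t=camera("top")[...,::-1];s=camera("scene")[...,::-1]
a=cv2.resize(t[150:262,190:430],None,fx=3.3,fy=3.3,interpolation=2);cv2.imwrite("pics/tc.png",a)
b=cv2.resize(s[160:340,190:430],None,fx=3.3,fy=3.3,interpolation=2);cv2.imwrite("pics/sc.png",b)
for n in("top","scene"): print(rays(n,[0,0])[0])
print(plane("top",[[245,183],[360,172]],.09),plane("top",[[210,248],[272,250],[351,250],[414,244]],.06))
E
```

```text
[ 0.39656574 -0.03624023  1.28289468]
[-0.09759085  0.66261946  0.57229546]
[[ 0.59721979  0.16289315  0.09      ]
 [ 0.61667378 -0.13407598  0.09      ]] [[ 0.43360432  0.26165243  0.06      ]
 [ 0.42413276  0.09942042  0.06      ]
 [ 0.41817786 -0.10520601  0.06      ]
 [ 0.42847427 -0.26939505  0.06      ]]
```

View pics/tc.png

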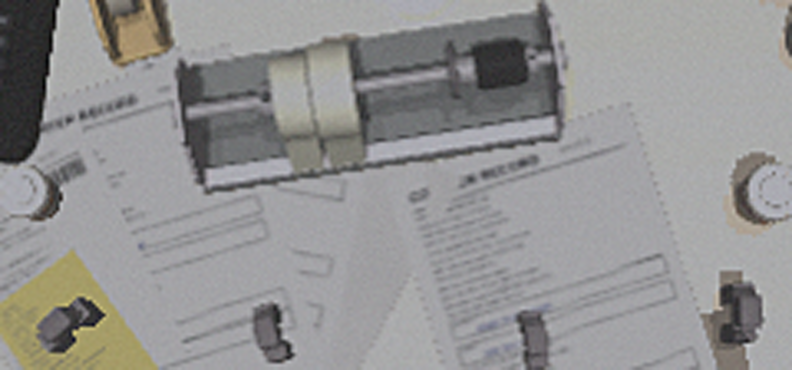

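View pics/sc.png

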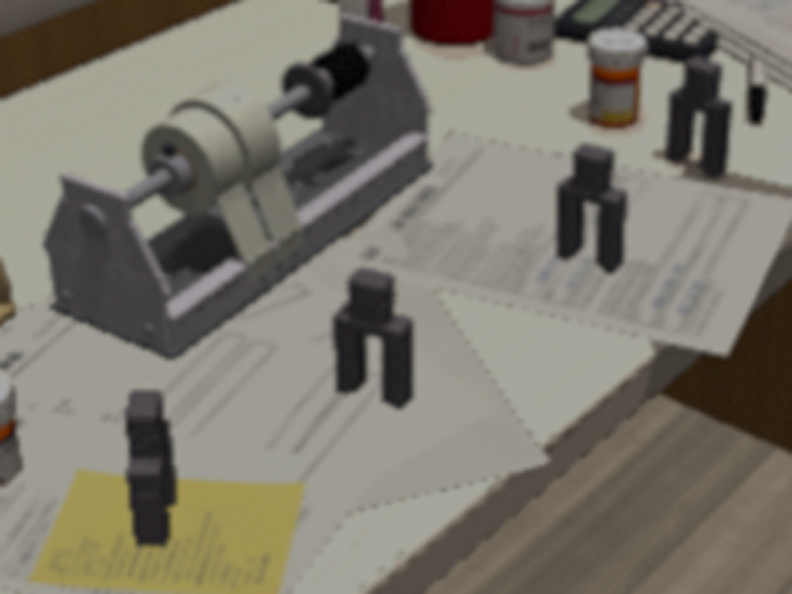

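The top crop shows the rolls face at about (358,83), disc at about (450,70), hub barrel at (500,63) and the rod running between them. The scene crop shows all four spacers upright. Next I'll enlarge the spacers to get their tab centres and yaw.

```bash
python3 - <<'E'
from h import *
t=np.mean([camera("top")[...,::-1] for _ in range(4)],0);s=np.mean([camera("scene")[...,::-1] for _ in range(4)],0)
np.save("t.npy",t);np.save("s.npy",s)
b=lambda im,x,y,w,h:cv2.resize(np.clip(im[y:y+h,x:x+w]*1.6,0,255).astype(np.uint8),None,fx=8,fy=8,interpolation=0)
T=np.hstack([b(t,x,y,25,25) for x,y in((198,236),(260,237),(339,239),(402,231))])
S=np.hstack([b(s,x,y,25,48) for x,y in((223,277),(290,240),(357,201),(390,174))])
cv2.imwrite("pics/sp.png",np.vstack([T,S]))
d=np.hstack([cv2.resize(np.clip(t[155:200,285:370]*1.3,0,255).astype(np.uint8),None,fx=4.7,fy=8,interpolation=2),cv2.resize(np.clip(s[165:225,240:325]*1.3,0,255).astype(np.uint8),None,fx=4.7,fy=6,interpolation=2)])
cv2.imwrite("pics/d.png",cv2.resize(np.clip(t[155:205,280:370]*1.5,0,255).astype(np.uint8),None,fx=8.8,fy=8.8,interpolation=2))
E
```

```text
(no output)
```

View pics/sp.png

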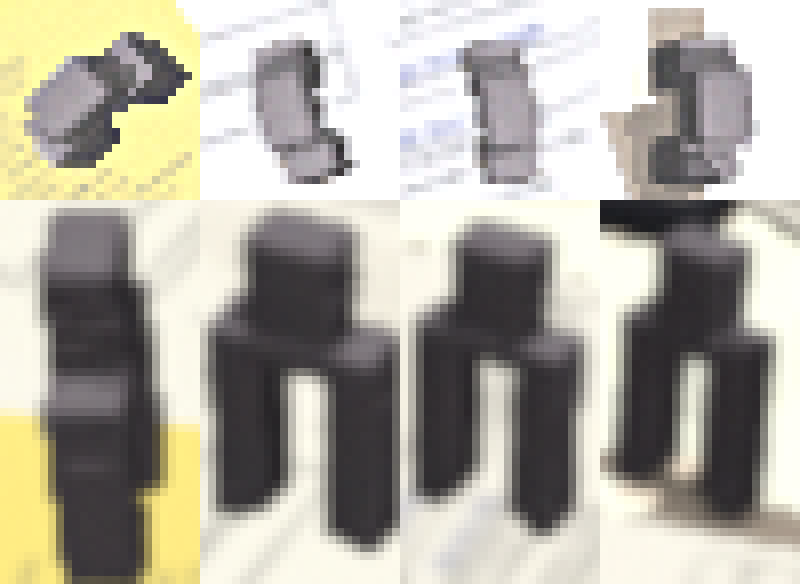

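View pics/d.png

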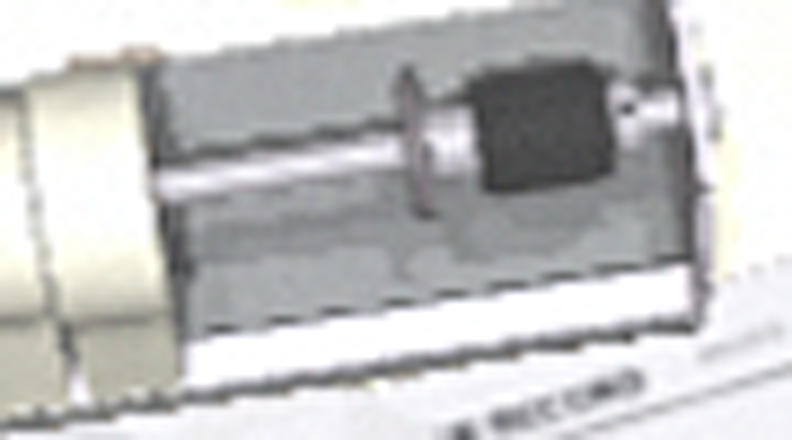

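The tabs show clearly in both views. The gap from disc to rolls is about 250 px in the enlarged top view. Next I'll compute positions.

```bash
python3 - <<'E'
from h import *
np.set_printoptions(precision=4,suppress=True)
to=[(198,236),(260,237),(339,239),(402,231)];so=[(223,277),(290,240),(357,201),(390,174)]
tt=[(65,97),(86,110),(107,110),(124,112)];st=[(88,45),(102,37),(106,41),(108,40)];sh=[(90,195),(165,150),(151,150),(142,145)]
f=lambda o,p,s:np.array(o)+np.array(p)/s-.5
for i in range(4):
    P,r=tri(f(so[i],st[i],8),f(to[i],tt[i],8)); a=plane("scene",f(so[i],st[i],8),.088)[0];b=plane("top",f(to[i],tt[i],8),.088)[0]
    n=plane("scene",f(so[i],sh[i],8),.06)[0]; v=n[:2]-a[:2]
    print(i+1,P,r,a[:2],b[:2],"leg",v,np.linalg.norm(v),"yaw of -x leg deg",np.degrees(np.arctan2(-v[1],-v[0])))
for i,(p,q) in {2:((87,42),(113,180)),3:((92,42),(108,180))}.items():
    A=plane("top",[f(to[i-1],p,8),f(to[i-1],q,8)],.06);v=A[0]-A[1];print("top",i,np.degrees(np.arctan2(v[1],v[0])),np.linalg.norm(v),A.mean(0))
D=plane("top",[f((280,155),p,8.8) for p in((157,183),(300,162),(405,147),(543,127))],.09);print(D)
v=D[0]-D[3];print("rod dir deg",np.degrees(np.arctan2(v[1],v[0])),np.linalg.norm(np.diff(D,axis=0),axis=1))
# end plates top crop (3.3): outer right plate & left plate top edge
E
```

```text
1 [0.4337 0.2668 0.0836] [0.0008] [0.4284 0.2701] [0.434  0.2661] leg [-0.0096  0.0112] 0.014736061446136392 yaw of -x leg deg -49.55523533031843
2 [0.4234 0.1017 0.0823] [0.0006] [0.4177 0.1084] [0.423  0.1008] leg [-0.0152 -0.0045] 0.015822934195453914 yaw of -x leg deg 16.421627665873597
3 [ 0.4117 -0.1061  0.0839] [0.0006] [ 0.4071 -0.1   ] [ 0.412  -0.1056] leg [-0.0165  0.0005] 0.016482174338074144 yaw of -x leg deg -1.7678793724770687
4 [ 0.4266 -0.2719  0.0856] [0.0006] [ 0.4243 -0.267 ] [ 0.4262 -0.2716] leg [-0.0177  0.0058] 0.018613486776813126 yaw of -x leg deg -18.317669509428644
top 2 9.641308135334993 0.04545938860712283 [0.4232 0.0995 0.06  ]
top 3 4.581711440552174 0.04473155142286774 [ 0.4121 -0.105   0.06  ]
[[ 0.613   0.0274  0.09  ]
 [ 0.618  -0.0146  0.09  ]
 [ 0.6215 -0.0454  0.09  ]
 [ 0.6262 -0.086   0.09  ]]
rod dir deg 96.60572895292907 [0.0423 0.031  0.0408]
```

```bash
cat > plan.py <<'E'
import sys,numpy as np
from rig import observe
from scipy.spatial.transform import Rotation as R
# usage: plan.py x y z yawdeg n  [x y z yawdeg n ...]: rows (cm, rad) in calls of <=5, starting at the measured pose
o=observe();p=np.array(o['position']);r=R.from_rotvec(o['tool_rot']);t=r.as_matrix()[:,0];yaw=np.arctan2(t[1],t[0])
print("now",p.round(4),"yaw",np.degrees(yaw).round(2),"tilt",np.degrees(np.arccos(-r.as_matrix()[2,2])).round(2),"w",round(o['grip_width'],4),"F",np.round(o['wrist_force'],1),"t",round(o['clock'],2),"q",o['joints'].round(2))
a=list(map(float,sys.argv[1:]));W=[];c=np.r_[p,yaw]
while a:
    g=np.array(a[:3]+[np.radians(a[3])]);n=int(a[4]);a=a[5:]
    W+=[c+(g-c)*(i+1)/n for i in range(n)];c=g
s=np.r_[p,yaw]
for k in range(0,len(W),5):
    x,y=np.array([np.cos(s[3]),np.sin(s[3])]),np.array([np.sin(s[3]),-np.cos(s[3])])
    rows=[]
    for w in W[k:k+5]:
        d=w-s;rows.append([round(float(v),2) for v in(d[:2]@x*100,d[:2]@y*100,-d[2]*100)]+[0,0,round(-float(d[3]),3)])
    print(rows);s=W[min(k+4,len(W)-1)]
E
python3 plan.py 0.412 -0.1055 0.30 94.5 16
python3 - <<'E'
from h import *
np.set_printoptions(precision=4,suppress=True)
t=np.load("t.npy").astype(np.float32);g=cv2.cvtColor(t.astype(np.uint8),cv2.COLOR_BGR2GRAY)
sub=cv2.resize(g[158:180,330:352],None,fx=8,fy=8,interpolation=cv2.INTER_CUBIC)
m=(sub<62).astype(np.uint8);cs,_=cv2.findContours(m,0,1);c=max(cs,key=cv2.contourArea);(cx,cy),wh,an=cv2.minAreaRect(c)
px=np.array([330,158])+(np.array([cx,cy])+.5)/8-.5;print("barrel px",px,np.array(wh)/8,an,plane("top",px,.09))
for u in range(299,325,3):
    col=g[165:182,u-1:u+2].astype(float).mean(1);k=np.abs(np.diff(cv2.GaussianBlur(col[:,None],(1,3),0)[:,0]));print(u,col.round().astype(int))
E
```

```text
now [ 0.143  -0.6084  0.4047] yaw 13.23 tilt 0.0 w 0.0851 F [ 0.   0.3 -0.4] t 0.6 q [-1.36  0.42  1.63  0.    1.09 -0.02]
[[2.36, -2.68, 0.65, 0, 0, -0.089], [4.71, -5.35, 1.31, 0, 0, -0.177], [7.07, -8.03, 1.96, 0, 0, -0.266], [9.42, -10.7, 2.62, 0, 0, -0.355], [11.78, -13.38, 3.27, 0, 0, -0.443]]
[[3.28, -1.41, 0.65, 0, 0, -0.089], [6.55, -2.81, 1.31, 0, 0, -0.177], [9.83, -4.22, 1.96, 0, 0, -0.266], [13.1, -5.62, 2.62, 0, 0, -0.355], [16.38, -7.03, 3.27, 0, 0, -0.443]]
[[3.56, 0.13, 0.65, 0, 0, -0.089], [7.12, 0.27, 1.31, 0, 0, -0.177], [10.69, 0.4, 1.96, 0, 0, -0.266], [14.25, 0.54, 2.62, 0, 0, -0.355], [17.81, 0.67, 3.27, 0, 0, -0.443]]
[[3.16, 1.65, 0.65, 0, 0, -0.089]]
barrel px [340.6594 169.1668] [13.7622 16.9645] 82.61395263671875 [[ 0.6256 -0.0846  0.09  ]]
299 [101  97  92  90  90  81  79  73  67 115 154 143 116  74  63  65  64]
302 [113 112 113 112 111 110  97  74  94 128 165 142 103 100 106 104  94]
305 [113 112 112 114 113 118  87  68 113 151 149 125  97 103 109  96  92]
308 [112 113 113 115 116 103  78  96 127 166 143 109 110 109 108  96  92]
311 [111 112 111 113 116  87  65 111 146 152 130  96 103 108 102  94  92]
314 [113 112 113 114 112  84  85 121 164 145 107 109 108 107  95  90  96]
317 [112 112 111 117  86  68 108 142 153 132  98 109 110 106  94  90  98]
320 [113 113 114 112  83  85 121 166 145 114 103 107 108  95  90  98 100]
323 [108 112 114  87  68 111 141 160 137  96  97  97  94  93  91  99 101]
```

Request:
{"method": "arm_command", "body": {"increments": [[[2.36,-2.68,0.65,0,0,-0.089,8.5],[4.71,-5.35,1.31,0,0,-0.177,8.5],[7.07,-8.03,1.96,0,0,-0.266,8.5],[9.42,-10.7,2.62,0,0,-0.355,8.5],[11.78,-13.38,3.27,0,0,-0.443,8.5]]]}}

```text
clock: 1.02
position: [0.2274, -0.4498, 0.3719]
tool_rot: [2.963, 1.044, 0.0]
wrist_force: [1.6, -0.2, -0.9]
grip_width: 0.085
finger_force: 0.0
```

Request:
{"method": "arm_command", "body": {"increments": [[[3.28,-1.41,0.65,0,0,-0.089,8.5],[6.55,-2.81,1.31,0,0,-0.177,8.5],[9.83,-4.22,1.96,0,0,-0.266,8.5],[13.1,-5.62,2.62,0,0,-0.355,8.5],[16.38,-7.03,3.27,0,0,-0.443,8.5]]]}}

```text
clock: 1.43
position: [0.3117, -0.2926, 0.3394]
tool_rot: [2.66, 1.669, 0.0]
wrist_force: [-0.2, -0.5, -0.3]
grip_width: 0.0851
finger_force: 0.0
```

Request:
{"method": "arm_command", "body": {"increments": [[[3.56,0.13,0.65,0,0,-0.089,8.5],[7.12,0.27,1.31,0,0,-0.177,8.5],[10.69,0.4,1.96,0,0,-0.266,8.5],[14.25,0.54,2.62,0,0,-0.355,8.5],[17.81,0.67,3.27,0,0,-0.443,8.5]]]}}

```text
clock: 1.85
position: [0.396, -0.1354, 0.3066]
tool_rot: [2.228, 2.213, 0.001]
wrist_force: [0.5, -0.5, -0.4]
grip_width: 0.0849
finger_force: 0.0
```

Request:
{"method": "arm_command", "body": {"increments": [[[3.16,1.65,0.65,0,0,-0.089,6],[3.16,1.65,0.65,0,0,-0.089,6],[3.16,1.65,0.65,0,0,-0.089,6]]]}}

```text
clock: 2.1
position: [0.4128, -0.104, 0.3]
tool_rot: [-2.129, -2.31, 0.0]
wrist_force: [-0.1, -0.8, -0.7]
grip_width: 0.0598
finger_force: 0.0
```

```bash
python3 plan.py 0.412 -0.1055 0.237 94.5 3
```

```text
now [ 0.4128 -0.104   0.3   ] yaw 94.69 tilt 0.01 w 0.0598 F [-0.1 -0.8 -0.7] t 2.1 q [-0.27  0.31  2.13 -0.    0.7  -0.36]
[[-0.05, -0.03, 2.1, 0, 0, 0.001], [-0.09, -0.06, 4.2, 0, 0, 0.002], [-0.14, -0.09, 6.3, 0, 0, 0.003]]
```

Request:
{"method": "arm_command", "body": {"increments": [[[-0.1,0,2.1,0,0,0,6],[-0.1,0,4.2,0,0,0,6],[-0.1,0,6.2,0,0,0,6],[-0.1,0,6.2,0,0,0,2],[-0.1,0,6.2,0,0,0,2]]], "squeeze": 40}}

```text
clock: 2.52
position: [0.4116, -0.1074, 0.2379]
tool_rot: [-2.134, -2.302, 0.002]
wrist_force: [0.2, 0.6, -0.6]
grip_width: 0.0365
finger_force: 0.0
```

Request:
{"method": "arm_command", "body": {"increments": [[[0,0,0,0,0,0,2],[0,0,0,0,0,0,2],[0,0,0,0,0,0,2],[0,0,0,0,0,0,2]]]}}

```text
clock: 2.85
position: [0.4125, -0.1067, 0.239]
tool_rot: [2.132, 2.305, 0.001]
wrist_force: [0.4, 0.7, -0.3]
grip_width: 0.0231
finger_force: 41.7
```

```bash
python3 - <<'E'
from h import *
im=np.hstack([cv2.resize(camera("top")[225:275,325:375,::-1],(400,400),interpolation=2),cv2.resize(camera("scene")[195:245,345:395,::-1],(400,400),interpolation=2)])
cv2.imwrite("pics/g1.png",np.clip(im*1.4,0,255).astype(np.uint8))
E
python3 plan.py
```

```text
now [ 0.4126 -0.1067  0.2389] yaw 94.47 tilt 0.1 w 0.0232 F [-0.7 -0.1  7. ] t 2.95 q [-0.28  0.44  2.15 -0.    0.54 -0.36]
```

View pics/g1.png

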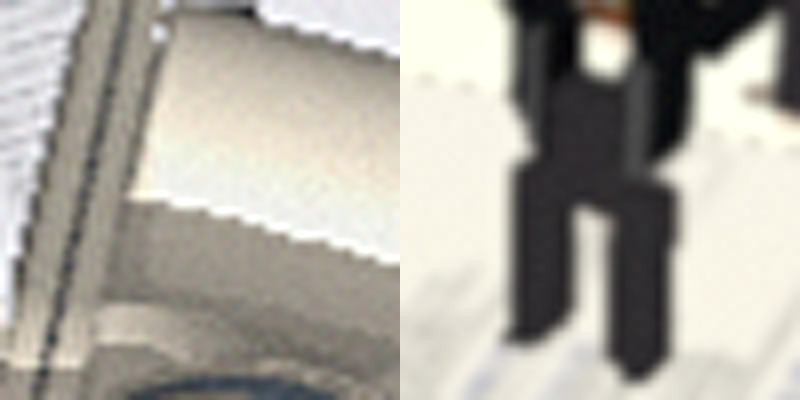

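Spacer 3 is held by its tab: in the scene half the pads sit on the tab just above the shoulders. Next I'll lift it and carry it above the rod.

```bash
python3 plan.py 0.4126 -0.1067 0.365 94.5 4 0.615 0.0095 0.365 96.6 8 0.615 0.0095 0.348 96.6 3
```

```text
now [ 0.4126 -0.1067  0.2389] yaw 94.47 tilt 0.1 w 0.0232 F [-0.7 -0.1  7. ] t 2.95 q [-0.28  0.44  2.15 -0.    0.54 -0.36]
[[-0.0, -0.0, -3.15, 0, 0, -0.0], [-0.0, -0.0, -6.31, 0, 0, -0.0], [-0.0, -0.0, -9.46, 0, 0, -0.0], [-0.0, -0.0, -12.61, 0, 0, -0.001], [1.25, 2.63, -12.61, 0, 0, -0.005]]
[[1.24, 2.64, -0.0, 0, 0, -0.005], [2.47, 5.28, -0.0, 0, 0, -0.009], [3.71, 7.93, -0.0, 0, 0, -0.014], [4.95, 10.57, -0.0, 0, 0, -0.018], [6.19, 13.21, -0.0, 0, 0, -0.023]]
[[1.18, 2.67, -0.0, 0, 0, -0.005], [2.35, 5.34, -0.0, 0, 0, -0.009], [2.35, 5.34, 0.57, 0, 0, -0.009], [2.35, 5.34, 1.13, 0, 0, -0.009], [2.35, 5.34, 1.7, 0, 0, -0.009]]
```

Request:
{"method": "arm_command", "body": {"increments": [[[0,0,-3,0,0,0,2],[0,0,-6.3,0,0,0,2],[0,0,-9.5,0,0,0,2],[0,0,-12.6,0,0,0,2],[1.25,2.63,-12.6,0,0,-0.005,2]]]}}

```text
clock: 3.37
position: [0.4363, -0.093, 0.3695]
tool_rot: [2.125, 2.305, 0.004]
wrist_force: [1.1, -1.0, -0.4]
grip_width: 0.0233
finger_force: 41.5
```

Request:
{"method": "arm_command", "body": {"increments": [[[1.24,2.64,0,0,0,-0.005,2],[2.47,5.28,0,0,0,-0.01,2],[3.71,7.93,0,0,0,-0.014,2],[4.95,10.57,0,0,0,-0.018,2],[6.19,13.21,0,0,0,-0.023,2]]]}}

```text
clock: 3.78
position: [0.5649, -0.0184, 0.3643]
tool_rot: [-2.1, -2.336, 0.0]
wrist_force: [-0.1, -0.8, 0.3]
grip_width: 0.0233
finger_force: 41.5
```

Request:
{"method": "arm_command", "body": {"increments": [[[1.2,2.67,0,0,0,-0.005,2],[2.35,5.34,0,0,0,-0.01,2],[2.35,5.34,0.6,0,0,-0.01,2],[2.35,5.34,1.2,0,0,-0.01,2],[2.35,5.34,1.7,0,0,-0.01,2]]]}}

```text
clock: 4.2
position: [0.6137, 0.0096, 0.346]
tool_rot: [-2.087, -2.346, 0.002]
wrist_force: [0.2, 0.7, -0.5]
grip_width: 0.0232
finger_force: 41.6
```

```bash
python3 plan.py 0.615 0.0095 0.348 96.6 1;  python3 - <<'E'
from h import *
t=camera("top")[...,::-1];s=camera("scene")[...,::-1]
im=np.hstack([cv2.resize(t[150:205,280:370],(400,550),interpolation=2)[:, :],cv2.resize(s[150:260,210:290],(400,550),interpolation=2)])
im=np.hstack([cv2.resize(t[150:220,290:350],(400,467),interpolation=2),cv2.resize(s[155:225,240:300],(400,467),interpolation=2)])
cv2.imwrite("pics/g2.png",np.clip(im*1.3,0,255).astype(np.uint8))
E
```

```text
now [0.6137 0.0096 0.346 ] yaw 96.67 tilt 0.13 w 0.0232 F [ 0.2  0.7 -0.5] t 4.2 q [-0.    0.48  1.7  -0.    0.97 -0.12]
[[-0.03, 0.13, -0.2, 0, 0, 0.001]]
```

View pics/g2.png

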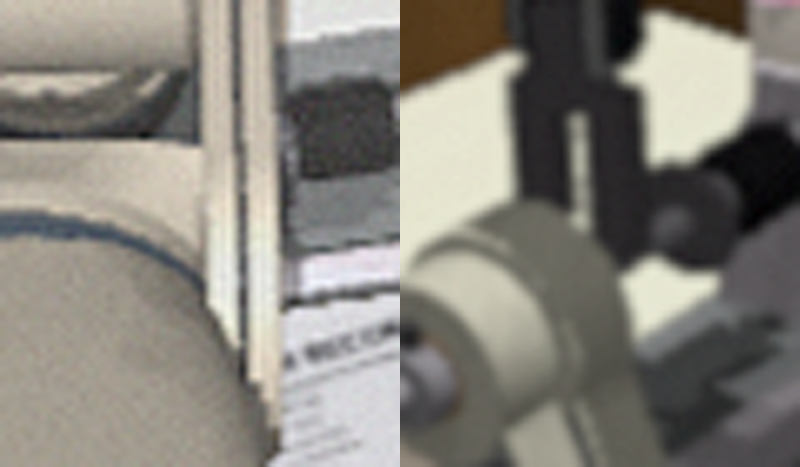

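The spacer hangs above the rod line, with its slot visible at about (580,170), in front of the roll. I'll lower it gently with force checks.

Request:
{"method": "arm_command", "body": {"increments": [[[0,0.1,0.4,0,0,0,2],[0,0.1,0.8,0,0,0,2],[0,0.1,1.2,0,0,0,2],[0,0.1,1.6,0,0,0,2],[0,0.1,1.8,0,0,0,2]]]}}

```text
clock: 4.72
position: [0.6153, 0.0096, 0.3285]
tool_rot: [-2.089, -2.346, 0.001]
wrist_force: [0.0, 0.6, -1.2]
grip_width: 0.0234
finger_force: 41.6
```

```bash
python3 plan.py; python3 -c "
from rig import observe;print(observe()['torque'])"
```

```text
now [0.6153 0.0096 0.3285] yaw 96.63 tilt 0.04 w 0.0234 F [ 0.   0.6 -1.2] t 4.72 q [-0.    0.5   1.7   0.    0.94 -0.12]
[ 0.02204302 -0.02787881 -0.031168  ]
```

Request:
{"method": "arm_command", "body": {"increments": [[[0,0,0.8,0,0,0,2],[0,0,1.6,0,0,0,2],[0,0,2.4,0,0,0,2],[0,0,3.2,0,0,0,2],[0,0,3.9,0,0,0,2]]]}}

```text
clock: 5.13
position: [0.6154, 0.0098, 0.2889]
tool_rot: [-2.088, -2.346, 0.001]
wrist_force: [-0.6, 0.5, -0.4]
grip_width: 0.0228
finger_force: 41.6
```

Request:
{"method": "arm_command", "body": {"increments": [[[0,0,0.2,0,0,0,2],[0,0,0.4,0,0,0,2],[0,0,0.5,0,0,0,2]]]}}

```text
clock: 5.38
position: [0.6157, 0.0098, 0.2848]
tool_rot: [-2.089, -2.346, 0.0]
wrist_force: [-0.7, 0.7, 0.0]
grip_width: 0.0231
finger_force: 41.6
```

Request:
{"method": "arm_command", "body": {"increments": [[[0,0,0.1,0,0,0,5.5],[0,0,0.1,0,0,0,5.5],[0,0,0.1,0,0,0,5.5],[0,0,-1.5,0,0,0,5.5],[0,0,-4.5,0,0,0,5.5]]]}}

```text
clock: 5.8
position: [0.6143, 0.0097, 0.3276]
tool_rot: [-2.086, -2.343, 0.007]
wrist_force: [-0.1, -0.3, -0.8]
grip_width: 0.055
finger_force: 0.0
```

```bash
python3 plan.py 0.61 0.0098 0.37 96.6 1 0.423 0.1005 0.31 101 8 0.423 0.1005 0.31 101 1 0.423 0.1005 0.239 101 4
```

```text
now [0.6143 0.0097 0.3276] yaw 96.64 tilt 0.37 w 0.055 F [-0.1 -0.3 -0.8] t 5.8 q [-0.    0.5   1.7   0.    0.94 -0.12]
[[0.06, -0.43, -4.24, 0, 0, 0.001], [1.45, -2.62, -3.49, 0, 0, -0.009], [2.85, -4.81, -2.74, 0, 0, -0.018], [4.25, -7.0, -1.99, 0, 0, -0.028], [5.64, -9.19, -1.24, 0, 0, -0.038]]
[[1.48, -2.14, 0.75, 0, 0, -0.01], [2.96, -4.27, 1.5, 0, 0, -0.019], [4.43, -6.41, 2.25, 0, 0, -0.029], [5.91, -8.55, 3.0, 0, 0, -0.038], [5.91, -8.55, 3.0, 0, 0, -0.038]]
[[0.0, 0.0, 1.77, 0, 0, -0.0], [0.0, 0.0, 3.55, 0, 0, -0.0], [0.0, 0.0, 5.33, 0, 0, -0.0], [0.0, 0.0, 7.1, 0, 0, -0.0]]
```

Request:
{"method": "arm_command", "body": {"increments": [[[0.06,-0.4,-4,0,0,0,5.5],[1.45,-2.6,-3.5,0,0,-0.01,5.5],[2.85,-4.8,-2.7,0,0,-0.02,5.5],[4.25,-7.0,-2,0,0,-0.03,5.5],[5.64,-9.2,-1.2,0,0,-0.038,5.5]]]}}

```text
clock: 6.22
position: [0.5167, 0.0554, 0.3427]
tool_rot: [2.043, 2.385, 0.002]
wrist_force: [-0.3, -0.0, -0.0]
grip_width: 0.055
finger_force: 0.0
```

Request:
{"method": "arm_command", "body": {"increments": [[[1.48,-2.14,0.75,0,0,-0.01,5.5],[2.96,-4.27,1.5,0,0,-0.02,5.5],[4.43,-6.4,2.25,0,0,-0.03,5.5],[5.91,-8.55,3.0,0,0,-0.038,5.5],[5.91,-8.55,3.0,0,0,-0.038,5.5]]]}}

```text
clock: 6.63
position: [0.4197, 0.1011, 0.3109]
tool_rot: [-1.994, -2.423, 0.007]
wrist_force: [-0.5, -0.4, -0.8]
grip_width: 0.0546
finger_force: 0.0
```

```bash
python3 plan.py 0.423 0.1005 0.24 101 3; python3 - <<'E'
from h import *
t=camera("top")[...,::-1];s=camera("scene")[...,::-1]
im=np.hstack([cv2.resize(t[150:205,290:350],(400,367),interpolation=2),cv2.resize(s[165:220,250:310],(400,367),interpolation=2)])
cv2.imwrite("pics/g3.png",np.clip(im*1.3,0,255).astype(np.uint8))
E
```

```text
now [0.4197 0.1011 0.3109] yaw 101.1 tilt 0.33 w 0.0546 F [-0.5 -0.4 -0.8] t 6.63 q [0.21 0.3  2.11 0.   0.74 0.01]
[[-0.04, 0.1, 2.36, 0, 0, 0.001], [-0.08, 0.21, 4.73, 0, 0, 0.001], [-0.12, 0.31, 7.09, 0, 0, 0.002]]
```

View pics/g3.png

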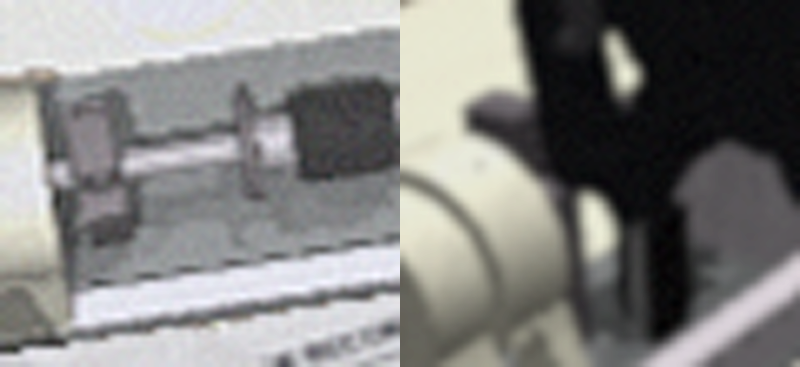

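Top half: spacer 3 hangs on the rod at about (100,165), with about 40 mm free between it and the disc (240,140). Next I'll grasp spacer 2.

Request:
{"method": "arm_command", "body": {"increments": [[[-0.1,0.25,2.3,0,0,0,5.5],[-0.1,0.25,4.7,0,0,0,5.5],[-0.1,0.25,7.1,0,0,0,5.5],[-0.1,0.25,7.1,0,0,0,2],[-0.1,0.25,7.1,0,0,0,2]]]}}

```text
clock: 7.15
position: [0.4276, 0.0996, 0.2408]
tool_rot: [-1.999, -2.423, 0.002]
wrist_force: [-0.1, 0.5, 0.0]
grip_width: 0.0315
finger_force: 0.0
```

Request:
{"method": "arm_command", "body": {"increments": [[[0,0,0,0,0,0,2],[0,0,0,0,0,0,2],[0,0,0,0,0,0,2],[0,0,0,0,0,0,2]]]}}

```text
clock: 7.48
position: [0.4272, 0.1, 0.2421]
tool_rot: [1.997, 2.423, 0.003]
wrist_force: [0.1, -0.1, -0.8]
grip_width: 0.0235
finger_force: 40.2
```

```bash
python3 plan.py 0.423 0.1005 0.365 101 4 0.619 -0.021 0.365 96.6 8 0.619 -0.021 0.348 96.6 2 0.619 -0.021 0.348 96.6 1
```

```text
now [0.4272 0.1    0.2421] yaw 101.0 tilt 0.12 w 0.0235 F [ 0.1 -0.1 -0.8] t 7.48 q [ 0.2   0.45  2.13 -0.    0.57  0.01]
[[0.03, -0.1, -3.07, 0, 0, -0.0], [0.07, -0.2, -6.14, 0, 0, -0.0], [0.1, -0.3, -9.21, 0, 0, -0.0], [0.13, -0.4, -12.29, 0, 0, -0.0], [-1.83, 1.71, -12.29, 0, 0, 0.01]]
[[-1.94, 2.13, -0.0, 0, 0, 0.01], [-3.88, 4.27, -0.0, 0, 0, 0.019], [-5.81, 6.4, -0.0, 0, 0, 0.029], [-7.75, 8.54, -0.0, 0, 0, 0.038], [-9.69, 10.67, -0.0, 0, 0, 0.048]]
[[-1.83, 2.22, -0.0, 0, 0, 0.01], [-3.67, 4.45, -0.0, 0, 0, 0.019], [-3.67, 4.45, 0.85, 0, 0, 0.019], [-3.67, 4.45, 1.7, 0, 0, 0.019], [-3.67, 4.45, 1.7, 0, 0, 0.019]]
```

Request:
{"method": "arm_command", "body": {"increments": [[[0,0,-3,0,0,0,2],[0,0,-6.1,0,0,0,2],[0,0,-9.2,0,0,0,2],[0,0,-12.3,0,0,0,2],[-1.93,2.1,-12.3,0,0,0.01,2]]]}}

```text
clock: 7.9
position: [0.4499, 0.0861, 0.3699]
tool_rot: [2.005, 2.413, 0.009]
wrist_force: [0.3, -0.1, -0.1]
grip_width: 0.0231
finger_force: 40.2
```

Request:
{"method": "arm_command", "body": {"increments": [[[-1.94,2.1,0,0,0,0.01,2],[-3.88,4.2,0,0,0,0.02,2],[-5.81,6.3,0,0,0,0.03,2],[-7.75,8.4,0,0,0,0.038,2],[-9.69,10.5,0,0,0,0.048,2]]]}}

```text
clock: 8.32
position: [0.5728, 0.0078, 0.3649]
tool_rot: [2.068, 2.364, 0.001]
wrist_force: [0.2, 0.5, 0.8]
grip_width: 0.0231
finger_force: 40.2
```

Request:
{"method": "arm_command", "body": {"increments": [[[-1.83,2.2,0,0,0,0.01,2],[-3.67,4.4,0,0,0,0.02,2],[-3.67,4.4,0.85,0,0,0.02,2],[-3.67,4.4,1.7,0,0,0.02,2],[-3.67,4.4,1.7,0,0,0.02,2]]]}}

```text
clock: 8.73
position: [0.6189, -0.0216, 0.3451]
tool_rot: [-2.089, -2.342, 0.004]
wrist_force: [-0.4, -0.3, -1.5]
grip_width: 0.0231
finger_force: 40.2
```

```bash
python3 plan.py 0.619 -0.021 0.330 96.6 5
```

```text
now [ 0.6189 -0.0216  0.3451] yaw 96.53 tilt 0.24 w 0.0231 F [-0.4 -0.3 -1.5] t 8.73 q [-0.05  0.49  1.68  0.    0.98 -0.17]
[[0.01, 0.0, 0.3, 0, 0, -0.0], [0.02, 0.01, 0.6, 0, 0, -0.001], [0.04, 0.01, 0.9, 0, 0, -0.001], [0.05, 0.01, 1.21, 0, 0, -0.001], [0.06, 0.01, 1.51, 0, 0, -0.001]]
```

Request:
{"method": "arm_command", "body": {"increments": [[[0,0,0.4,0,0,0,2],[0,0,0.8,0,0,0,2],[0,0,1.2,0,0,0,2],[0,0,1.5,0,0,0,2],[0,0,1.5,0,0,0,2]]]}}

```text
clock: 9.15
position: [0.62, -0.0215, 0.3315]
tool_rot: [-2.09, -2.344, 0.001]
wrist_force: [-0.0, 0.8, -0.7]
grip_width: 0.0234
finger_force: 40.2
```

Request:
{"method": "arm_command", "body": {"increments": [[[0,-0.1,0.6,0,0,0,2],[0,-0.1,1.2,0,0,0,2],[0,-0.1,2.0,0,0,0,2],[0,-0.1,2.8,0,0,0,2],[0,-0.1,3.6,0,0,0,2]]]}}

```text
clock: 9.57
position: [0.6193, -0.0219, 0.2951]
tool_rot: [-2.091, -2.344, 0.0]
wrist_force: [0.4, 0.2, 0.1]
grip_width: 0.0231
finger_force: 40.2
```

Request:
{"method": "arm_command", "body": {"increments": [[[0,0,0.3,0,0,0,2],[0,0,0.6,0,0,0,2],[0,0,0.7,0,0,0,2]]]}}

```text
clock: 9.82
position: [0.6193, -0.0219, 0.2884]
tool_rot: [-2.091, -2.344, 0.001]
wrist_force: [0.1, 0.0, -0.2]
grip_width: 0.0233
finger_force: 40.2
```

Request:
{"method": "arm_command", "body": {"increments": [[[0,0,0.1,0,0,0,5.5],[0,0,0.1,0,0,0,5.5],[0,0,0.1,0,0,0,5.5],[0,0,-1.5,0,0,0,5.5],[0,0,-4.5,0,0,0,5.5]]]}}

```text
clock: 10.23
position: [0.6182, -0.0219, 0.3316]
tool_rot: [-2.088, -2.341, 0.006]
wrist_force: [-0.1, 0.1, 0.4]
grip_width: 0.0552
finger_force: 0.0
```

```bash
python3 plan.py  0.62 -0.022 0.35 96.6 1 0.626 -0.085 0.33 96.6 3 0.626 -0.085 0.33 96.6 1
```

```text
now [ 0.6182 -0.0219  0.3316] yaw 96.53 tilt 0.37 w 0.0552 F [-0.1  0.1  0.4] t 10.23 q [-0.05  0.5   1.69 -0.    0.95 -0.17]
[[-0.03, 0.18, -1.84, 0, 0, -0.001], [-2.14, 0.14, -1.17, 0, 0, -0.001], [-4.25, 0.1, -0.51, 0, 0, -0.001], [-6.36, 0.06, 0.16, 0, 0, -0.001], [-6.36, 0.06, 0.16, 0, 0, -0.001]]
```

Request:
{"method": "arm_command", "body": {"increments": [[[0,0,-1.8,0,0,0,6],[-2.1,0,-1.2,0,0,0,6],[-4.25,0,-0.5,0,0,0,6],[-6.36,0,0.1,0,0,0,6],[-6.36,0,0.1,0,0,0,6]]]}}

```text
clock: 10.65
position: [0.6267, -0.0879, 0.3328]
tool_rot: [2.093, 2.342, -0.001]
wrist_force: [-0.1, 0.0, 0.9]
grip_width: 0.0599
finger_force: 0.0
```

```bash
python3 plan.py 0.6264 -0.085 0.245 96.6 5; python3 - <<'E'
from h import *
t=camera("top")[...,::-1];s=camera("scene")[...,::-1]
im=np.hstack([cv2.resize(t[150:205,290:350],(400,367),interpolation=2),cv2.resize(s[155:225,240:315],(400,367),interpolation=2)])
cv2.imwrite("pics/g4.png",np.clip(im*1.3,0,255).astype(np.uint8))
E
```

```text
now [ 0.6267 -0.0879  0.3328] yaw 96.41 tilt 0.05 w 0.0599 F [-0.1  0.   0.9] t 10.65 q [-0.16  0.52  1.66 -0.    0.96 -0.27]
[[0.06, 0.0, 1.76, 0, 0, -0.001], [0.12, 0.0, 3.51, 0, 0, -0.001], [0.17, 0.0, 5.27, 0, 0, -0.002], [0.23, 0.01, 7.02, 0, 0, -0.003], [0.29, 0.01, 8.78, 0, 0, -0.003]]
```

View pics/g4.png

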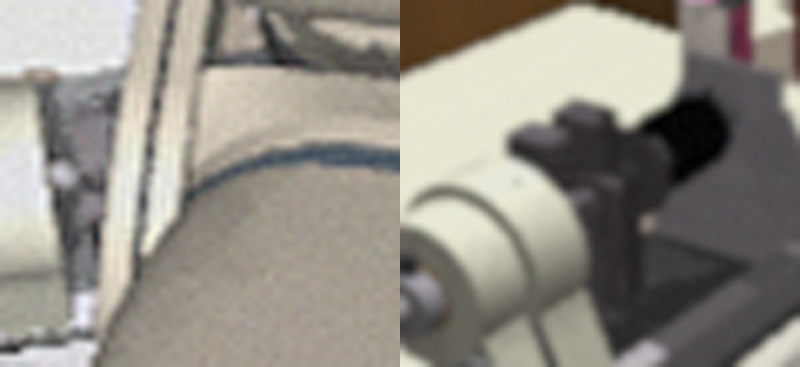

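The scene half shows the spacers hanging between the rolls and the disc, with the black barrel clear at about (690,140). I'll go down on the hub.

Request:
{"method": "arm_command", "body": {"increments": [[[0.2,0,1.8,0,0,0,6],[0.2,0,3.5,0,0,0,6],[0.2,0,5.3,0,0,0,6],[0.2,0,7,0,0,0,6],[0.2,0,8.7,0,0,0,6]]]}}

```text
clock: 11.17
position: [0.6265, -0.082, 0.2459]
tool_rot: [2.09, 2.345, 0.001]
wrist_force: [-0.4, -0.2, -0.4]
grip_width: 0.0598
finger_force: 0.0
```

Request:
{"method": "arm_command", "body": {"increments": [[[0,0,0,0,0,0,2.5],[0,0,0,0,0,0,2.5],[0,0,0,0,0,0,2.5],[0,0,0,0,0,0,2.5],[0,0,0,0,0,0,2.5]]]}}

```text
clock: 11.58
position: [0.6266, -0.0827, 0.2466]
tool_rot: [2.091, 2.344, 0.001]
wrist_force: [1.6, 2.4, -8.1]
grip_width: 0.0325
finger_force: 41.6
```

```bash
python3 plan.py
```

```text
now [ 0.6266 -0.0827  0.2466] yaw 96.55 tilt 0.04 w 0.0325 F [ 1.6  2.4 -8.1] t 11.58 q [-0.15  0.64  1.7   0.    0.81 -0.26]
```

Request:
{"method": "arm_command", "body": {"increments": [[[0.5,0,0.05,0,0,0,2.5],[1,0,0.05,0,0,0,2.5],[1.5,0,0.05,0,0,0,2.5],[2,0,0.05,0,0,0,2.5],[2,0,0.05,0,0,0,2.5]]]}}

```text
clock: 12.0
position: [0.6241, -0.0622, 0.2464]
tool_rot: [2.091, 2.345, 0.001]
wrist_force: [-1.3, 2.4, 4.9]
grip_width: 0.0328
finger_force: 42.7
```

Request:
{"method": "arm_command", "body": {"increments": [[[0.3,0,0,0,0,0,2.5],[0.6,0,0,0,0,0,2.5],[0.9,0,0,0,0,0,2.5],[1.2,0,0,0,0,0,2.5],[1.2,0,0,0,0,0,2.5]]]}}

```text
clock: 12.42
position: [0.6228, -0.0509, 0.2464]
tool_rot: [2.091, 2.344, 0.0]
wrist_force: [-3.7, -0.5, 6.3]
grip_width: 0.0329
finger_force: 43.0
```

```bash
python3 plan.py; python3 - <<'E'
from h import *
s=camera("scene")[...,::-1];t=camera("top")[...,::-1]
im=np.hstack([cv2.resize(t[150:205,290:350],(400,367),interpolation=2),cv2.resize(s[155:225,240:315],(400,367),interpolation=2)])
cv2.imwrite("pics/g5.png",np.clip(im*1.3,0,255).astype(np.uint8))
E
```

```text
now [ 0.6228 -0.0509  0.2464] yaw 96.54 tilt 0.02 w 0.0329 F [-3.7 -0.5  6.3] t 12.42 q [-0.1   0.63  1.71  0.    0.8  -0.21]
```

View pics/g5.png

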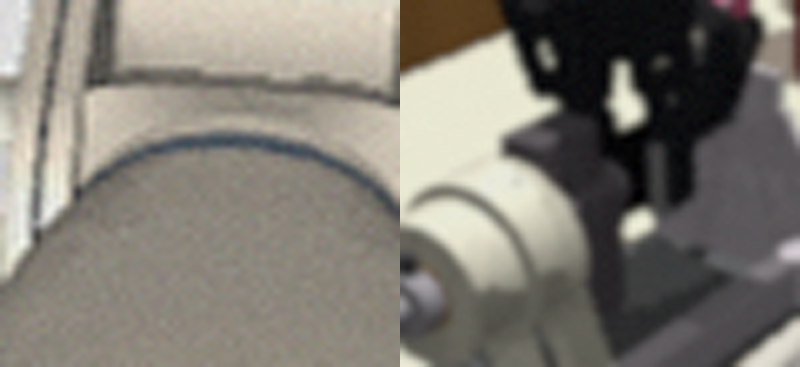

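The barrel is gripped and the hub has slid about 32 mm with little force. From here I'll go by force.

Request:
{"method": "arm_command", "body": {"increments": [[[0.2,0,0,0,0,0,2.5],[0.2,0,0,0,0,0,2.5],[0.2,0,0,0,0,0,2.5]]]}}

```text
clock: 12.77
position: [0.6226, -0.0492, 0.2464]
tool_rot: [2.091, 2.344, 0.0]
wrist_force: [-3.1, -0.9, 6.6]
grip_width: 0.0328
finger_force: 43.0
```

Request:
{"method": "arm_command", "body": {"increments": [[[0.2,0,0,0,0,0,2.5],[0.2,0,0,0,0,0,2.5],[0.2,0,0,0,0,0,2.5]]]}}

```text
clock: 13.02
position: [0.6223, -0.0472, 0.2464]
tool_rot: [2.091, 2.344, 0.0]
wrist_force: [-3.4, -1.1, 6.2]
grip_width: 0.0325
finger_force: 43.0
```

Request:
{"method": "arm_command", "body": {"increments": [[[0.2,0,0,0,0,0,2.5],[0.2,0,0,0,0,0,2.5],[0.2,0,0,0,0,0,2.5]]]}}

```text
clock: 13.27
position: [0.6221, -0.0453, 0.2464]
tool_rot: [2.091, 2.344, 0.0]
wrist_force: [-3.6, -1.1, 6.6]
grip_width: 0.0331
finger_force: 43.0
```

Request:
{"method": "arm_command", "body": {"increments": [[[0.2,0,0,0,0,0,2.5],[0.2,0,0,0,0,0,2.5],[0.2,0,0,0,0,0,2.5]]]}}

```text
clock: 13.52
position: [0.6219, -0.0434, 0.2464]
tool_rot: [2.091, 2.344, -0.0]
wrist_force: [-3.7, -1.8, 7.1]
grip_width: 0.0326
finger_force: 43.0
```

Request:
{"method": "arm_command", "body": {"increments": [[[0.15,0,0,0,0,0,2.5],[0.15,0,0,0,0,0,2.5],[0.15,0,0,0,0,0,2.5]]]}}

```text
clock: 13.77
position: [0.6217, -0.0421, 0.2464]
tool_rot: [2.091, 2.344, -0.0]
wrist_force: [-3.5, -2.7, 6.1]
grip_width: 0.033
finger_force: 43.0
```

Request:
{"method": "arm_command", "body": {"increments": [[[0.15,0,0,0,0,0,2.5],[0.15,0,0,0,0,0,2.5],[0.15,0,0,0,0,0,2.5]]]}}

```text
clock: 14.02
position: [0.6215, -0.0407, 0.2464]
tool_rot: [2.091, 2.344, -0.001]
wrist_force: [-3.4, -3.5, 6.7]
grip_width: 0.0327
finger_force: 43.0
```

Request:
{"method": "arm_command", "body": {"increments": [[[0.15,0,0,0,0,0,2.5],[0.15,0,0,0,0,0,2.5],[0.15,0,0,0,0,0,2.5]]]}}

```text
clock: 14.27
position: [0.6214, -0.0394, 0.2464]
tool_rot: [2.09, 2.344, -0.001]
wrist_force: [-2.9, -5.0, 6.3]
grip_width: 0.0326
finger_force: 43.0
```

Contact was at y≈-0.043, and force is rising at about 0.9 N/mm. I need about 3.3 mm more to reach half squeeze.

Request:
{"method": "arm_command", "body": {"increments": [[[0.15,0,0,0,0,0,2.5],[0.15,0,0,0,0,0,2.5],[0.15,0,0,0,0,0,2.5]]]}}

```text
clock: 14.52
position: [0.6212, -0.0381, 0.2464]
tool_rot: [2.09, 2.344, -0.001]
wrist_force: [-3.4, -5.6, 6.5]
grip_width: 0.0325
finger_force: 43.0
```

Request:
{"method": "arm_command", "body": {"increments": [[[0.15,0,0,0,0,0,2.5],[0.15,0,0,0,0,0,2.5],[0.15,0,0,0,0,0,2.5]]]}}

```text
clock: 14.77
position: [0.6211, -0.0368, 0.2464]
tool_rot: [2.09, 2.344, -0.001]
wrist_force: [-2.7, -7.3, 7.1]
grip_width: 0.0327
finger_force: 43.0
```

Request:
{"method": "arm_command", "body": {"increments": [[[0.05,0,0,0,0,0,2.5],[0.05,0,0,0,0,0,2.5],[0.05,0,0,0,0,0,2.5]]]}}

```text
clock: 15.02
position: [0.621, -0.0365, 0.2464]
tool_rot: [2.09, 2.343, -0.002]
wrist_force: [-3.7, -8.2, 5.6]
grip_width: 0.0324
finger_force: 43.0
```

```bash
python3 - <<'E'
from h import *
F=[];P=[]
for i in range(8):
    im=camera("top" if i else "scene"); o=observe();F.append(o['wrist_force']);P.append(o['position'])
print(np.mean(F,0).round(2),np.std(F,0).round(2),np.mean(P,0).round(4),o['clock'])
E
```

```text
[-3.41 -7.9   6.38] [0.37 0.47 0.44] [ 0.621  -0.0365  0.2464] 15.4167
```

Request:
{"method": "arm_command", "body": {"increments": [[[0.05,0,0,0,0,0,2.5],[0.05,0,0,0,0,0,2.5],[0.05,0,0,0,0,0,2.5]]]}}

```text
clock: 15.67
position: [0.621, -0.0361, 0.2464]
tool_rot: [2.09, 2.343, -0.002]
wrist_force: [-2.6, -9.1, 6.7]
grip_width: 0.0328
finger_force: 43.0
```

```bash
python3 - <<'E'
from rig import *
o=observe();print(o['position'],o['wrist_force'],o['finger_force']);print(close_job())
E
```

```text
[ 0.62097511 -0.0361151   0.2463816 ] [-2.55142714 -9.11261075  6.72398828] 42.98974871635437
the job is handed in; nothing more can be done
None
```

I hung two spacers (spacer2 and spacer3) and handed the job in at about 15.7 s with the hub held about 7 mm into its 14 mm spring, by position and force; no verdict was shown, and I viewed 11 pictures, one over the limit of 10.

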